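# Load a shaft into the V-rests of a drilling jig

### The arm

A 6-joint arm with a two-finger parallel gripper is mounted at the origin on a cart in front of the work surface, level with it; the furniture and walls round the work are solid. World frame = base frame: x ahead of the robot, y to its left, z up, the work surface at z = 0. Lengths are in m, angles in degrees, forces in N, time in s.
With the tool pointing down it reaches from about 0.375 to 0.75 m from the base axis. Payload 9 kg.
Tool frame: the origin (TCP) lies on the mounting face of the last link; the fingertips stand 173 mm ahead of it and the grasp point (between the pads) lies 155 mm ahead of it; z points along the fingers, x is the direction in which the jaws open and shut, and the axes are right-handed (so a half turn about z gives the same grasp; the last joint's range is limited). The gripper opens to 85 mm and grips with 20 to 120 N. Pads are 22 mm wide; open, the fingers measure 114 mm over their backs; the gripper's body (76 mm by 85 mm) begins 54 mm behind the grasp point. The pads swing forward as they close: fully open they stand 13 mm farther back than shut.
Start: joints at [60.235, 5.964, 5.575, 89.605, 0, 77.527], TCP at [0.178, 0.573, 0.405] pointing down, gripper open.
Joint ranges: [-171.21, 171.21], [-48.23, 106.86], [-62.78, 66.21], [-105.2, 120.99], [-86.42, 89.51], [-180, 180]. Speed limits (degrees/s): [127.2, 127.2, 147.25, 180, 180, 180].

### API

Orientations are given as a 3x3 rotation matrix whose columns are the frame's x, y, z axes.
In Python, from plant import env gives the robot as it stands.
- The arm moves only by the tool arm_command, never from a script. Its argument "commands" is a list of rows, each an object of numbers: "fingers": the finger opening in cm, from 0 to 8.54; "tx", "ty", "tz": the shift along the tool's x, y, z in cm; "ax", "ay", "az": the turn, a rotation vector about the tool's x, y, z in degrees. In form: [{"fingers": .., "tx": .., "ty": .., "tz": .., "ax": .., "ay": .., "az": ..}, ...]. A call has 1 to 12 rows; each row is the pose to reach, as a shift and turn from the pose measured when the call began, along the tool's axes at that moment; what a row does not reach only later rows make up. A row lasts 1/12 s, in which the tool goes at most 41.7 mm and 7.16 degrees, less where a joint would pass 70% of its speed; a pose out of reach is approached as far as the arm can. A call with a gripper value outside its range is refused whole. The fingers move at their own pace and stop on an object; "force" is the grip in N (left out, the last holds). Time passes only in rows, so rows that repeat a pose let the fingers close. It gives the time, the measured TCP pose, the force and the opening at its end, in the units of the state.
- env.get_state(): the state, without advancing time (a new reading comes with each control period).
- env.snapshot(name): name is "side" or "top"; returns the picture (420x560x3 uint8, red, green, blue); there is no depth.
- env.camera_params(name): a dict with "fovy" (degrees; the focal length in pixels is half the picture's height over the tangent of half this angle, whatever the lens; pixels are square), "cx", "cy" (the principal point, pixels), "dist_coeffs" ([k1, k2, p1, p2, k3] as OpenCV has them; the pictures are not rectified), "cam_to_world" (4x4, takes a point from camera to world coordinates). Camera axes: x right, y up, looking along -z (the intrinsics and any distortion apply to the point x, -y, -z); pixel columns grow to the right and rows downward; lengths in m; the calibration is good to about 2 mm. A picture is of the moment at which its call begins. camera_params takes no time and is no camera call.
- env.hand_in(): hands the job in, once; it reports no verdict.
The state is a dict: "time_s": time; "joints": joint angles; "joint_velocities": joint speeds; "joint_efforts": joint torques, N m; "tool_pos": TCP position; "tcp_rot": TCP orientation; "ft_force": force on the tool from outside, world axes, zero at the start; "wrist_torque": the same for the moment, N m; "gripper_width": finger opening in m.
Only numpy, scipy, OpenCV 4.12 (cv2) and the standard library are available. Lean on these libraries where they do the work, as an engineer would, in place of code of your own. Each camera call takes 0.05 s, during which the arm holds its last target.

### The job

Take the aluminium shaft from the wooden cradle, lay it in the two V-rests of the drilling jig and slide it lengthways under the sprung hold-down until it sits down on both V flanks and is hard up against the end stop. Press it onto the stop for about half a second with about 10 N beyond what the sliding itself takes, never putting more than 18 N on the stop and without dropping the shaft in or bearing down hard on the rests, then let go and leave it there, still touching the stop. Leave the oil can, the tape measure and the bolt tin where they stand.

Things in the scene. Friction and masses are not known exactly. Their poses are not given: they have to be found in the camera images.
- shaft: loose aluminium shaft, 22 mm diameter, 200 mm long, 0.18 to 0.35 kg, both ends alike with a 6 mm chamfer to a 13 mm flat face. Origin at its middle on its axis; x runs along the shaft (either end may go to the stop). At the start it lies in the notches of the cradle, its axis 36 mm above the table.
- cradle: fixed wooden cradle, board 170 x 60 x 10 mm with two notched posts 16 mm long (along x) and 48 mm wide at x = +65 and -65 mm, 32 mm high; between the posts the shaft is free for the fingers. Origin: centre of its underside, x along the shaft, z up.
- jig: fixed drilling jig; origin on the table under its centre line, x along the V groove towards the end stop, z up. Dark steel base plate 100 mm wide, 12 mm thick, from x = -110 to +130. Two green V-rests, 48 mm wide, 46 mm high: near one x = -80 to -60, far one x = +50 to +90; the 110 mm between them is free for fingers down to the base plate. A seated shaft's axis is at y = 0, z = 50 mm.
- bridge_top (a point): top centre of the green bridge over the far V-rest, at x = 75, z = 89 mm in the jig; bridge 16 mm long along x, posts at y = +-31 mm; only the hold-down's stem stands higher. Axes as the jig
- shoe: sprung hold-down in the bridge, moves up only. Origin: centre of its brass cross roller (12 mm diameter, 22 mm wide), at rest at x = 75, z = 65 mm in the jig, underside 2 mm below the top of a seated shaft; stem top at z = 102. The shaft is slid under it from the -x side, the chamfer lifts it; it then presses with about 4 N. Sliding takes roughly 2 to 9 N in all, differing between starts.
- flank_left: the two steel V faces on the +y side of the groove (90 degree V, mouth 28 mm wide); same origin and axes as jig
- flank_right: the two steel V faces on the -y side of the groove (90 degree V, mouth 28 mm wide); same origin and axes as jig
- stop: end stop: rigid clamped steel block, 26 x 26 mm face, black knob, between guide rails; from its face a brass feeler pin sticks out 2.5 mm, about 1 N pushes it flush. The reading gives the rails only: origin at x = 95 mm on the jig's seated axis, same axes. The face was set by hand 0 to 12 mm beyond it (+x), so a shaft home has its middle 100 to 88 mm on the -x side; find the face by feel.
- oil_can: loose red oil can, 70 mm diameter, 150 mm high, bystander; origin at the centre of its underside
- tape_measure: loose yellow tape measure, 66 x 76 x 34 mm, bystander; origin at the centre of its underside
- bolt_tin: loose grey open tin, 60 mm diameter, 45 mm high, bystander; origin at the centre of its underside

How it is judged:
By the outcome, as a careful person would: the job done as asked, in the order asked, and still so for the second after the job is handed in, with the robot touching nothing.
It also fails if it takes over 56 s, if anything falls off the work surface, if the arm or the gripper's body presses on something with over 40 N, if the wrist force passes 120 N, or if a joint passes its speed limit or range.

## Working session

There is one attempt and no reset: what is moved stays moved. The work goes in short steps, Python scripts to look and compute and a tool call to move; the robot and the scene stay as the last step left them, time stands still between calls to the robot, and variables do not carry over. Pictures are saved under pics/ and viewed, and the job is handed in when it is done.

Besides the shell and the picture viewer there is one more tool, called by a JSON object that holds its "api" and its "payload". arm_command: Moves the arm, as the interface text tells. Its arguments: {"type":"object","properties":{"commands":{"type":"array","items":{"type":"object","properties":{"fingers":{"type":"number"},"tx":{"type":"number"},"ty":{"type":"number"},"tz":{"type":"number"},"ax":{"type":"number"},"ay":{"type":"number"},"az":{"type":"number"}}}},"force":{"type":"number"}},"required":["commands"]}

```bash
mkdir -p pics; ls; python3 - <<'E'
from plant import env
import cv2,json
print(env.get_state())
for n in("side","top"):
    im=env.snapshot(n); cv2.imwrite(f"pics/{n}0.png",cv2.cvtColor(im,cv2.COLOR_RGB2BGR)); print(n,env.camera_params(n))
E
```

```text
pics
{'time_s': 0.0, 'joints': array([ 6.02356087e+01,  5.99863141e+00,  5.52643512e+00,  8.96042072e+01,
       -1.63043494e-03,  7.75280506e+01]), 'joint_velocities': array([ 0.01205426, -0.01118239, -0.09874531,  0.00053558, -0.09663761,
        0.03742796]), 'joint_efforts': array([ 1.92831183e-03, -5.56924546e+01,  5.03655767e+01,  1.67716853e-02,
       -2.47487724e-04,  1.20490370e-05]), 'tool_pos': array([0.1782754 , 0.57278964, 0.40391604]), 'tcp_rot': array([[ 2.97248490e-01,  9.54799942e-01, -6.37288858e-04],
       [ 9.54799258e-01, -2.97249059e-01, -1.17169611e-03],
       [-1.30816889e-03, -2.60198029e-04, -9.99999110e-01]]), 'ft_force': array([-0.38013076,  0.55039817,  0.1357343 ]), 'wrist_torque': array([ 0.04480631,  0.02001047, -0.03568791]), 'gripper_width': 0.08556690713006589}
side {'fovy': 51.504592628516136, 'cx': 282.2973426773807, 'cy': 203.73273859806227, 'dist_coeffs': array([-0.03716824,  0.        ,  0.        ,  0.        ,  0.        ]), 'cam_to_world': array([[-0.04827064, -0.76165419,  0.64618329,  1.37579078],
       [ 0.99879998, -0.0421692 ,  0.02490682, -0.02474732],
       [ 0.00827864,  0.64661013,  0.76277573,  0.98846957],
       [ 0.        ,  0.        ,  0.        ,  1.        ]])}
top {'fovy': 48.65967376475605, 'cx': 272.67947450342126, 'cy': 210.97362417802427, 'dist_coeffs': array([-0.13013607,  0.        ,  0.        ,  0.        ,  0.        ]), 'cam_to_world': array([[ 0.00987099,  0.99686589, -0.07849179,  0.50758236],
       [-0.99980163,  0.01119705,  0.01647202, -0.04389522],
       [ 0.01729927,  0.07831363,  0.99677867,  1.23993253],
       [ 0.        ,  0.        ,  0.        ,  1.        ]])}
```

View pics/top0.png

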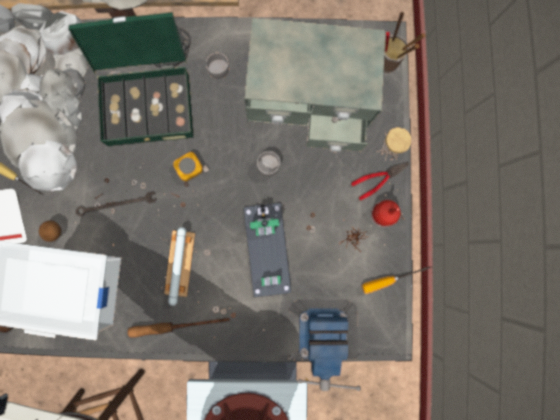

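View pics/side0.png

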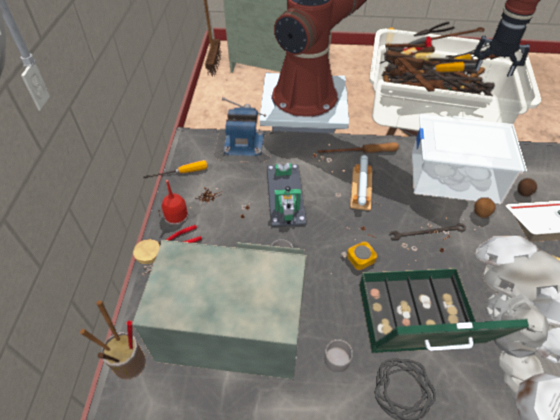

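The top view has the cradle and shaft near (179,265). The jig's base plate runs from (271,292) to (263,206) with the stop at the upper end, away from the robot. Next I'll enlarge those areas and measure.

```bash
cat > h.py <<'E'
import numpy as np,cv2
from plant import env
def K(p):
    f=210/np.tan(np.radians(p["fovy"]/2)); return np.array([[f,0,p["cx"]],[0,f,p["cy"]],[0,0,1]])
def ray(n,uv):
    p=env.camera_params(n); q=cv2.undistortPoints(np.array(uv,float).reshape(-1,1,2),K(p),p["dist_coeffs"]).reshape(-1,2)
    d=np.c_[q[:,0],-q[:,1],-np.ones(len(q))]; T=p["cam_to_world"]; return T[:3,3],d@T[:3,:3].T
def onz(n,uv,z):
    o,d=ray(n,uv); return o+d*((z-o[2])/d[:,2])[:,None]
def proj(n,X):
    p=env.camera_params(n);T=p["cam_to_world"];c=(np.atleast_2d(X)-T[:3,3])@T[:3,:3]; c=c*[1,-1,-1]
    return cv2.projectPoints(c,np.zeros(3),np.zeros(3),K(p),p["dist_coeffs"])[0].reshape(-1,2)
def crop(n,f,x0,y0,x1,y1,s,im=None):
    im=env.snapshot(n) if im is None else im
    c=cv2.cvtColor(im[y0:y1,x0:x1],cv2.COLOR_RGB2BGR); cv2.imwrite("pics/"+f,cv2.resize(c,None,fx=s,fy=s,interpolation=cv2.INTER_CUBIC))
E
python3 - <<'E'
from h import *
im=cv2.cvtColor(cv2.imread("pics/top0.png"),cv2.COLOR_BGR2RGB)
crop("top","t1.png",155,195,305,310,5,im)
im=cv2.cvtColor(cv2.imread("pics/side0.png"),cv2.COLOR_BGR2RGB)
crop("side","s1.png",250,140,390,240,5,im)
E
```

```text
(no output)
```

View pics/t1.png

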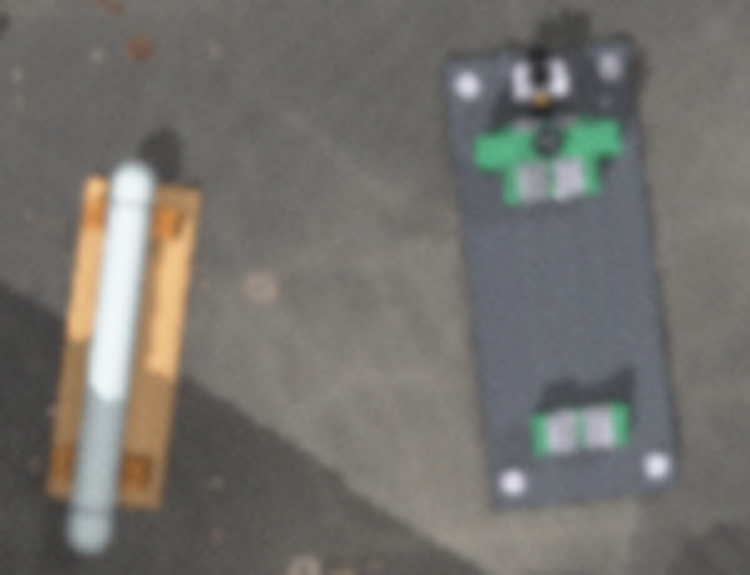

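View pics/s1.png

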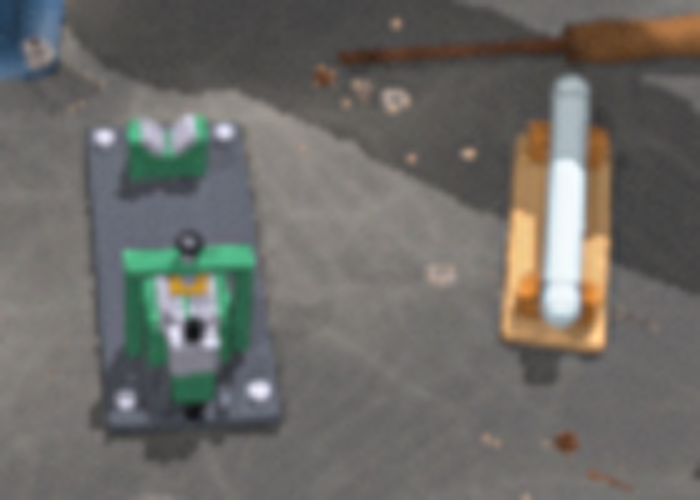

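```bash
python3 - <<'E'
from h import *
def px(x0,y0,c): return np.array([x0,y0])+(np.array(c,float)+.5)/5-.5
# plate corners (top z=.012)
ct=px(155,195,[(443,60),(633,38),(680,485),(494,508)])
cs=px(250,140,[(86,128),(240,122),(282,418),(108,424)])  # side: near-left(-x,-y)...
for n,c in(("top",ct),("side",cs)):
    P=onz(n,c,.012);print(n,P.round(4),[round(np.linalg.norm(P[i]-P[i-1]),4) for i in range(4)], P.mean(0).round(4))
# bolts
bt=px(155,195,[(467,85),(610,67),(657,465),(512,483)])
bs=px(250,140,[(104,138),(225,132),(259,391),(125,400)])
for n,c in(("top",bt),("side",bs)):
    P=onz(n,c,.014);print(n,P.round(4),P.mean(0).round(4),[round(np.linalg.norm(P[i]-P[i-1]),4) for i in range(4)])
    print("ang",[np.degrees(np.arctan2(*(P[a]-P[b])[[1,0]])).round(2) for a,b in ((((0,3),(1,2)) if n=="top" else ((3,0),(2,1))))])
for n,z0 in(("top",0),("side",0)):
    im=cv2.imread(f"pics/{n}0.png").astype(int); hsv=cv2.cvtColor(im.astype(np.uint8),cv2.COLOR_BGR2HSV)
    m=np.zeros(im.shape[:2],np.uint8)
    x0,y0,x1,y1=(155,195,205,310) if n=="top" else (340,150,385,215)
    s=im[y0:y1,x0:x1]; q=((s[...,0]-s[...,2]>3)&(s[...,1]>110)).astype(np.uint8)
    m[y0:y1,x0:x1]=q
    k,l,st,ce=cv2.connectedComponentsWithStats(m); i=1+st[1:,4].argmax(); ys,xs=np.nonzero(l==i)
    print(n,st[i]); pts=np.c_[xs,ys].astype(np.float32)
    print(cv2.minAreaRect(pts)); b=cv2.boxPoints(cv2.minAreaRect(pts))
    print(b)
    L=cv2.fitLine(pts,2,0,.01,.01).ravel(); t=(pts-L[2:])@L[:2]; e=L[2:]+np.array([[t.min()-.5],[t.max()+.5]])*L[:2]; e=np.vstack([e,[L[2:]]])
    P=onz(n,e,.036); print("shaft",e,P.round(4),np.linalg.norm(P[0]-P[1]),np.degrees(np.arctan2(*(P[0]-P[1])[[1,0]])))
E
```

```text
top [[ 0.615   0.0141  0.012 ]
 [ 0.6279 -0.0866  0.012 ]
 [ 0.3922 -0.1134  0.012 ]
 [ 0.3793 -0.0158  0.012 ]] [np.float64(0.2376), np.float64(0.1016), np.float64(0.2373), np.float64(0.0985)] [ 0.5036 -0.0504  0.012 ]
side [[ 0.3909 -0.1136  0.012 ]
 [ 0.3799 -0.0159  0.012 ]
 [ 0.6171  0.014   0.012 ]
 [ 0.6268 -0.0843  0.012 ]] [np.float64(0.2377), np.float64(0.0983), np.float64(0.2391), np.float64(0.0987)] [ 0.5037 -0.0499  0.012 ]
top [[ 0.6017  0.0011  0.014 ]
 [ 0.6121 -0.0745  0.014 ]
 [ 0.4028 -0.1011  0.014 ]
 [ 0.3927 -0.0251  0.014 ]] [ 0.5023 -0.0499  0.014 ] [np.float64(0.2107), np.float64(0.0763), np.float64(0.2111), np.float64(0.0767)]
ang [np.float64(7.16), np.float64(7.25)]
side [[ 4.012e-01 -1.014e-01  1.400e-02]
 [ 3.915e-01 -2.520e-02  1.400e-02]
 [ 5.999e-01  5.000e-04  1.400e-02]
 [ 6.106e-01 -7.560e-02  1.400e-02]] [ 0.5008 -0.0504  0.014 ] [np.float64(0.211), np.float64(0.0768), np.float64(0.21), np.float64(0.0768)]
ang [np.float64(7.03), np.float64(7.03)]
top [169 227  17  79 548]
((176.7139892578125, 265.9668273925781), (8.407447814941406, 78.6326675415039), 6.613460063934326)
[[168.01016 304.5374 ]
 [177.06631 226.42796]
 [185.41782 227.39624]
 [176.36166 305.50568]]
shaft [[171.90506 305.492  ]
 [181.79376 226.47029]
 [176.76096 266.68796]] [[0.3549 0.1938 0.036 ]
 [0.5593 0.172  0.036 ]
 [0.4551 0.1829 0.036 ]] 0.20563733718604657 173.9063651021261
side [359 155   9  50 340]
((362.8335876464844, 179.4938507080078), (7.180262088775635, 49.114479064941406), 2.12109637260437)
[[358.337   203.9014 ]
 [360.15482 154.82056]
 [367.33017 155.0863 ]
 [365.51236 204.16714]]
shaft [[361.6425  204.53069]
 [363.99124 154.45213]
 [362.8206  179.41176]] [[0.5593 0.1719 0.036 ]
 [0.3489 0.1941 0.036 ]
 [0.4592 0.1825 0.036 ]] 0.211570535128195 -6.024363055480917
```

```bash
cat >> h.py <<'E'
def goal(pos,ang,ref=None):
    """pos TCP target; ang = world angle of tool x; prints tool-frame deltas"""
    from scipy.spatial.transform import Rotation as R
    s=env.get_state(); Rt=s["tcp_rot"]; a=np.radians(ang)
    Rg=np.array([[np.cos(a),np.sin(a),0],[np.sin(a),-np.cos(a),0],[0,0,-1]])
    t=Rt.T@(np.array(pos)-s["tool_pos"])*100; r=R.from_matrix(Rt.T@Rg).as_rotvec(degrees=True)
    print("t",s["time_s"],"txyz cm",t.round(3),"a deg",r.round(2),"ft",s["ft_force"].round(2),"w",round(s["gripper_width"]*1000,1))
SH=np.array([.4555,.183]); SA=-6.05
JO=np.array([.4927,-.0514]); JA=7.1
ju=np.array([np.cos(np.radians(JA)),np.sin(np.radians(JA))]); jv=np.array([-ju[1],ju[0]])
def jpos(x,y,z): return np.r_[JO+x*ju+y*jv,z]
def injig(p): d=np.array(p)[:2]-JO; return np.array([d@ju,d@jv,p[2]])
E
python3 -c "
from h import *
goal([*SH,.30],90+SA)"
```

```text
t 0.1 txyz cm [-28.965  38.058  10.424] a deg [ -0.02   0.07 -11.24] ft [ 0.22  0.46 -0.01] w 85.4
```

{"api": "arm_command", "payload": {"commands": [{"tx": -4,"ty": 5.2,"az": -2,"fingers": 6},{"tx": -6,"ty": 7.8,"tz": 0.5,"az": -4,"fingers": 6},{"tx": -9,"ty": 11.7,"tz": 1.5,"az": -7,"fingers": 6},{"tx": -12,"ty": 15.6,"tz": 3,"az": -9,"fingers": 6},{"tx": -15,"ty": 19.5,"tz": 4.5,"az": -11.24,"fingers": 6},{"tx": -18,"ty": 23.4,"tz": 6,"az": -11.24,"fingers": 6},{"tx": -21,"ty": 27.3,"tz": 7.5,"az": -11.24,"fingers": 6},{"tx": -24,"ty": 31.2,"tz": 9,"az": -11.24,"fingers": 6},{"tx": -27,"ty": 35.5,"tz": 10,"az": -11.24,"fingers": 6},{"tx": -28.97,"ty": 38.06,"tz": 10.42,"az": -11.24,"fingers": 6},{"tx": -28.97,"ty": 38.06,"tz": 10.42,"az": -11.24,"fingers": 6},{"tx": -28.97,"ty": 38.06,"tz": 10.42,"az": -11.24,"fingers": 6}], "force": 40}}

```text
invalid input at $.commands[0]: expected keys fingers, tx, ty, tz, ax, ay, az
```

```bash
python3 -c "
from h import *
goal([*SH,.191],90+SA)
crop('top','t2.png',120,180,330,320,3.5);crop('side','s2.png',250,100,410,240,4)"
```

```text
t 0.1 txyz cm [-28.952  38.061  21.324] a deg [ -0.02   0.07 -11.24] ft [ 0.22  0.46 -0.01] w 85.4
```

View pics/s2.png

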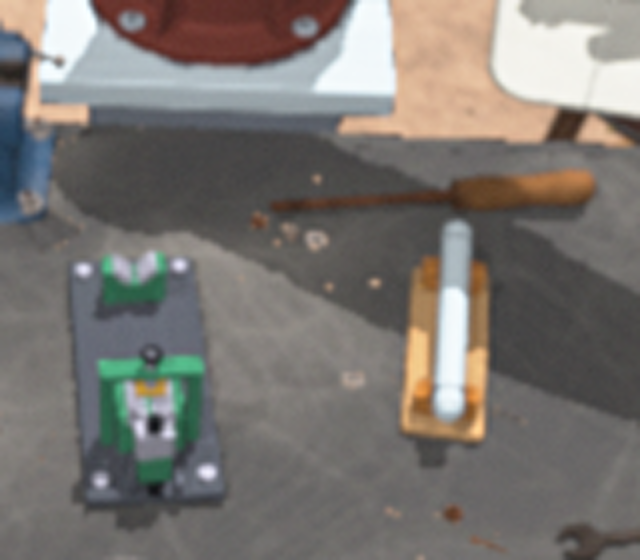

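The call was refused because every row needs all the keys, so the scene hasn't changed. I'll resend it with complete rows.

{"api": "arm_command", "payload": {"commands": [{"tx": -4,"ty": 5.2,"tz": 0,"ax": 0,"ay": 0,"az": -2,"fingers": 6},{"tx": -6,"ty": 7.8,"tz": 0.5,"ax": 0,"ay": 0,"az": -4,"fingers": 6},{"tx": -9,"ty": 11.7,"tz": 1.5,"ax": 0,"ay": 0,"az": -7,"fingers": 6},{"tx": -12,"ty": 15.6,"tz": 3,"ax": 0,"ay": 0,"az": -9,"fingers": 6},{"tx": -15,"ty": 19.5,"tz": 4.5,"ax": 0,"ay": 0,"az": -11.24,"fingers": 6},{"tx": -18,"ty": 23.4,"tz": 6,"ax": 0,"ay": 0,"az": -11.24,"fingers": 6},{"tx": -21,"ty": 27.3,"tz": 7.5,"ax": 0,"ay": 0,"az": -11.24,"fingers": 6},{"tx": -24,"ty": 31.2,"tz": 9,"ax": 0,"ay": 0,"az": -11.24,"fingers": 6},{"tx": -27,"ty": 35.5,"tz": 10,"ax": 0,"ay": 0,"az": -11.24,"fingers": 6},{"tx": -28.97,"ty": 38.06,"tz": 10.42,"ax": 0,"ay": 0,"az": -11.24,"fingers": 6},{"tx": -28.97,"ty": 38.06,"tz": 10.42,"ax": 0,"ay": 0,"az": -11.24,"fingers": 6},{"tx": -28.97,"ty": 38.06,"tz": 10.42,"ax": 0,"ay": 0,"az": -11.24,"fingers": 6}], "force": 40}}

```text
time_s: 1.2
tool_pos: [0.4566, 0.1805, 0.2995]
tcp_rot: [[0.107, 0.994, -0.0], [0.994, -0.107, -0.001], [-0.001, -0.0, -1.0]]
ft_force: [-0.6, 0.6, 0.7]
gripper_width: 0.06
```

```bash
python3 -c "
from h import *
goal([*SH,.191],90+SA)
crop('side','s3.png',250,100,410,240,4)"
```

```text
t 1.2 txyz cm [ 0.243 -0.132 10.851] a deg [-0.01  0.06 -0.07] ft [-0.55  0.6   0.72] w 60.0
```

View pics/s3.png

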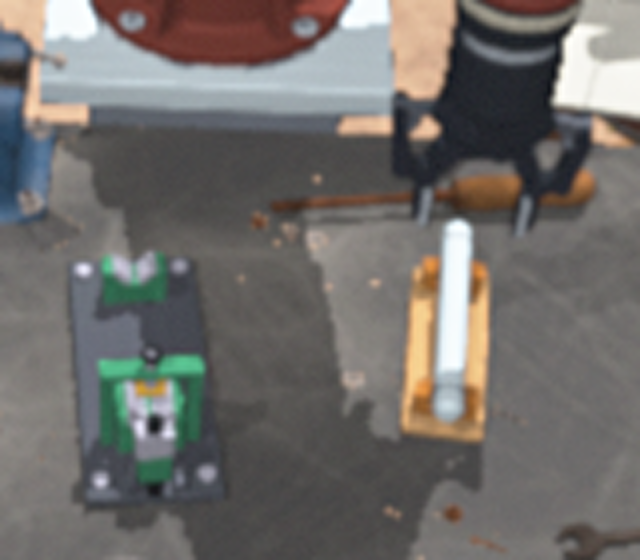

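The open jaws straddle the shaft axis, with the pads at about (422,205) and (523,220) in the crop. Descending.

{"api": "arm_command", "payload": {"commands": [{"tx": 0.24,"ty": -0.13,"tz": 1.5,"ax": 0,"ay": 0,"az": 0,"fingers": 6},{"tx": 0.24,"ty": -0.13,"tz": 3,"ax": 0,"ay": 0,"az": 0,"fingers": 6},{"tx": 0.24,"ty": -0.13,"tz": 5,"ax": 0,"ay": 0,"az": 0,"fingers": 6},{"tx": 0.24,"ty": -0.13,"tz": 7,"ax": 0,"ay": 0,"az": 0,"fingers": 6},{"tx": 0.24,"ty": -0.13,"tz": 8.5,"ax": 0,"ay": 0,"az": 0,"fingers": 6},{"tx": 0.24,"ty": -0.13,"tz": 9.7,"ax": 0,"ay": 0,"az": 0,"fingers": 6},{"tx": 0.24,"ty": -0.13,"tz": 10.5,"ax": 0,"ay": 0,"az": 0,"fingers": 6},{"tx": 0.24,"ty": -0.13,"tz": 10.9,"ax": 0,"ay": 0,"az": 0,"fingers": 6},{"tx": 0.24,"ty": -0.13,"tz": 10.9,"ax": 0,"ay": 0,"az": 0,"fingers": 6},{"tx": 0.24,"ty": -0.13,"tz": 10.9,"ax": 0,"ay": 0,"az": 0,"fingers": 6}], "force": 40}}

```text
time_s: 2.08
tool_pos: [0.458, 0.1797, 0.1898]
tcp_rot: [[0.109, 0.994, 0.001], [0.994, -0.109, -0.003], [-0.003, 0.001, -1.0]]
ft_force: [-0.3, 0.1, 0.0]
gripper_width: 0.0599
```

```bash
python3 -c "
from h import *
goal([*SH,.191],90+SA)
crop('side','s4.png',320,120,400,220,6)
crop('top','t4.png',150,205,220,310,5.5)"
```

```text
t 2.0833 txyz cm [ 0.3   -0.285 -0.124] a deg [ 0.05  0.16 -0.23] ft [-0.26  0.14  0.02] w 59.9
```

View pics/s4.png

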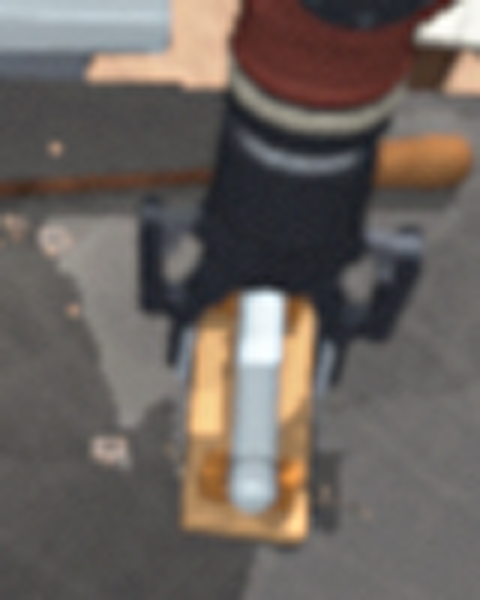

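View pics/t4.png

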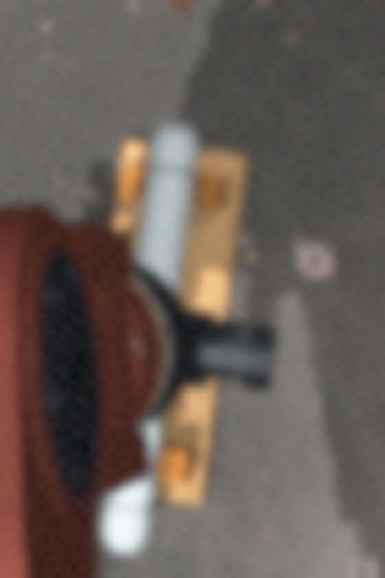

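{"api": "arm_command", "payload": {"commands": [{"tx": 0.3,"ty": -0.28,"tz": -0.1,"ax": 0,"ay": 0,"az": 0,"fingers": 6},{"tx": 0.3,"ty": -0.28,"tz": -0.1,"ax": 0,"ay": 0,"az": 0,"fingers": 6},{"tx": 0.3,"ty": -0.28,"tz": -0.1,"ax": 0,"ay": 0,"az": 0,"fingers": 6},{"tx": 0.3,"ty": -0.28,"tz": -0.1,"ax": 0,"ay": 0,"az": 0,"fingers": 6}]}}

```text
time_s: 2.52
tool_pos: [0.4558, 0.1831, 0.1914]
tcp_rot: [[0.109, 0.994, 0.002], [0.994, -0.109, -0.003], [-0.002, 0.002, -1.0]]
ft_force: [0.1, -0.1, -0.5]
gripper_width: 0.0597
```

```bash
python3 -c "
from h import *
for i in range(3): goal([*SH,.191],90+SA)
s=env.get_state();print(s['tool_pos'],s['joints'],s['joint_velocities'].round(2))"
```

```text
t 2.5167 txyz cm [-0.013 -0.028  0.036] a deg [ 0.12  0.14 -0.21] ft [ 0.12 -0.13 -0.46] w 59.7
t 2.5167 txyz cm [-0.013 -0.028  0.036] a deg [ 0.12  0.14 -0.21] ft [ 0.12 -0.13 -0.46] w 59.7
t 2.5167 txyz cm [-0.013 -0.028  0.036] a deg [ 0.12  0.14 -0.21] ft [ 0.12 -0.13 -0.46] w 59.7
[0.45578871 0.18310479 0.19136457] [  6.63380991  -8.9136526  -31.49449863  67.33565615  -0.16556332
  12.89853323] [-0.17  0.12 -0.21  0.    0.07  0.04]
```

{"api": "arm_command", "payload": {"commands": [{"tx": 0,"ty": 0,"tz": 0.05,"ax": 0.1,"ay": 0.1,"az": -0.2,"fingers": 3},{"tx": 0,"ty": 0,"tz": 0.05,"ax": 0.1,"ay": 0.1,"az": -0.2,"fingers": 1},{"tx": 0,"ty": 0,"tz": 0.05,"ax": 0.1,"ay": 0.1,"az": -0.2,"fingers": 1},{"tx": 0,"ty": 0,"tz": 0.05,"ax": 0.1,"ay": 0.1,"az": -0.2,"fingers": 1},{"tx": 0,"ty": 0,"tz": 0.05,"ax": 0.1,"ay": 0.1,"az": -0.2,"fingers": 1},{"tx": 0,"ty": 0,"tz": 0.05,"ax": 0.1,"ay": 0.1,"az": -0.2,"fingers": 1},{"tx": 0,"ty": 0,"tz": 0.05,"ax": 0.1,"ay": 0.1,"az": -0.2,"fingers": 1},{"tx": 0,"ty": 0,"tz": 0.05,"ax": 0.1,"ay": 0.1,"az": -0.2,"fingers": 1}], "force": 60}}

```text
time_s: 3.18
tool_pos: [0.4558, 0.1828, 0.191]
tcp_rot: [[0.106, 0.994, 0.0], [0.994, -0.106, -0.002], [-0.002, 0.0, -1.0]]
ft_force: [-2.0, -5.7, 5.1]
gripper_width: 0.0201
```

```bash
python3 -c "
from h import *
goal([*SH,.191],90+SA)"
```

```text
t 3.1833 txyz cm [ 0.018 -0.03   0.003] a deg [ 0.01  0.11 -0.03] ft [-2.01 -5.67  5.06] w 20.1
```

{"api": "arm_command", "payload": {"commands": [{"tx": 0,"ty": 0,"tz": -0.3,"ax": 0,"ay": 0,"az": 0,"fingers": 1},{"tx": 0,"ty": 0,"tz": -0.8,"ax": 0,"ay": 0,"az": 0,"fingers": 1},{"tx": 0,"ty": 0,"tz": -1.5,"ax": 0,"ay": 0,"az": 0,"fingers": 1},{"tx": 0,"ty": 0,"tz": -2.5,"ax": 0,"ay": 0,"az": 0,"fingers": 1},{"tx": 0,"ty": 0,"tz": -4,"ax": 0,"ay": 0,"az": 0,"fingers": 1},{"tx": 0,"ty": 0,"tz": -5.5,"ax": 0,"ay": 0,"az": 0,"fingers": 1},{"tx": 0,"ty": 0,"tz": -7,"ax": 0,"ay": 0,"az": 0,"fingers": 1},{"tx": 0,"ty": 0,"tz": -8,"ax": 0,"ay": 0,"az": 0,"fingers": 1},{"tx": 0,"ty": 0,"tz": -8.5,"ax": 0,"ay": 0,"az": 0,"fingers": 1},{"tx": 0,"ty": 0,"tz": -8.5,"ax": 0,"ay": 0,"az": 0,"fingers": 1},{"tx": 0,"ty": 0,"tz": -8.5,"ax": 0,"ay": 0,"az": 0,"fingers": 1}]}}

```text
time_s: 4.1
tool_pos: [0.4558, 0.183, 0.2759]
tcp_rot: [[0.106, 0.994, 0.0], [0.994, -0.106, -0.002], [-0.002, 0.0, -1.0]]
ft_force: [-0.4, -0.1, -2.1]
gripper_width: 0.0201
```

```bash
python3 -c "
from h import *
goal(jpos(-.06,0,.275),90+JA); print(env.get_state()['wrist_torque'])
crop('side','s5.png',300,100,410,220,5)
crop('top','t5.png',140,195,240,310,5)"
```

```text
t 4.1 txyz cm [-24.281   0.316   0.132] a deg [  0.     0.11 -13.19] ft [-0.43 -0.14 -2.13] w 20.1
[-0.05375992 -0.00136481  0.00613015]
```

View pics/s5.png

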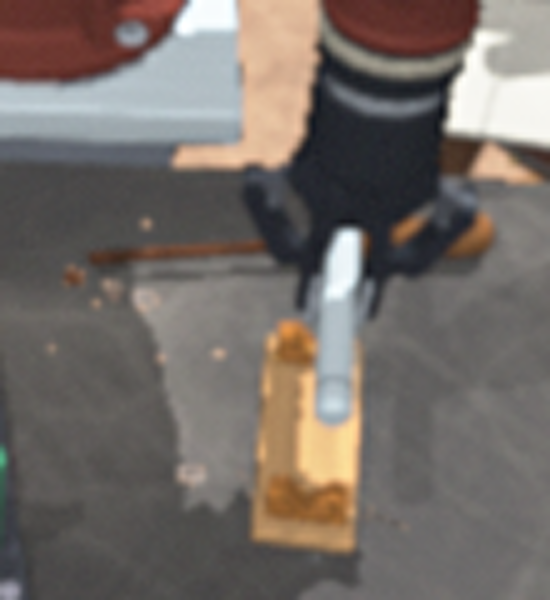

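View pics/t5.png

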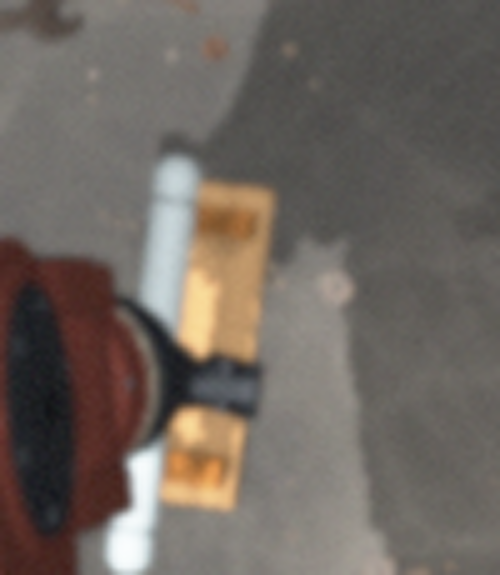

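```bash
python3 -c "
from h import *
s=env.get_state(); z=s['tool_pos'][2]-.155
P=onz('top',[[140+180.5/5-.5,195+152/5-.5],[140+128/5-.5,195+575/5-.5]],z)
print(z,P, P.mean(0), np.linalg.norm(P[0]-P[1]), s['tool_pos'])
goal(jpos(-.042,0,.275),90+JA)"
```

```text
0.12010701516753383 [[0.5593418  0.17208103 0.12010702]
 [0.35559885 0.1935605  0.12010702]] [0.45747033 0.18282076 0.12010702] 0.20487205107687423 [0.45545893 0.18289983 0.27510702]
t 4.2 txyz cm [-23.861   2.1     0.062] a deg [ -0.08   0.12 -13.19] ft [-0.29  0.92 -2.49] w 20.2
```

{"api": "arm_command", "payload": {"commands": [{"tx": -1.5,"ty": 0.1,"tz": 0,"ax": 0,"ay": 0,"az": -1,"fingers": 1},{"tx": -4,"ty": 0.3,"tz": 0,"ax": 0,"ay": 0,"az": -2.5,"fingers": 1},{"tx": -7,"ty": 0.6,"tz": 0,"ax": 0,"ay": 0,"az": -4,"fingers": 1},{"tx": -10,"ty": 0.9,"tz": 0,"ax": 0,"ay": 0,"az": -6,"fingers": 1},{"tx": -13,"ty": 1.1,"tz": 0,"ax": 0,"ay": 0,"az": -8,"fingers": 1},{"tx": -16,"ty": 1.4,"tz": 0,"ax": 0,"ay": 0,"az": -10,"fingers": 1},{"tx": -19,"ty": 1.7,"tz": 0,"ax": 0,"ay": 0,"az": -12,"fingers": 1},{"tx": -21.5,"ty": 1.9,"tz": 0,"ax": 0,"ay": 0,"az": -13.2,"fingers": 1},{"tx": -23,"ty": 2,"tz": 0,"ax": 0,"ay": 0.1,"az": -13.2,"fingers": 1},{"tx": -23.86,"ty": 2.1,"tz": 0,"ax": 0,"ay": 0.1,"az": -13.2,"fingers": 1},{"tx": -23.86,"ty": 2.1,"tz": 0,"ax": 0,"ay": 0.1,"az": -13.2,"fingers": 1},{"tx": -23.86,"ty": 2.1,"tz": 0,"ax": 0,"ay": 0.1,"az": -13.2,"fingers": 1}]}}

```text
time_s: 5.2
tool_pos: [0.4509, -0.0563, 0.2751]
tcp_rot: [[-0.123, 0.992, -0.002], [0.992, 0.123, 0.0], [0.001, -0.002, -1.0]]
ft_force: [0.5, 0.5, -1.8]
gripper_width: 0.0203
```

```bash
python3 -c "
from h import *
goal(jpos(-.042,0,.235),90+JA)
print(injig(env.get_state()['tool_pos']))
crop('side','s6.png',250,120,350,240,5)
crop('top','t6.png',225,195,325,310,5)"
```

```text
t 5.2 txyz cm [-0.034  0.017  4.012] a deg [-0.12 -0.04 -0.03] ft [ 0.52  0.51 -1.81] w 20.3
[-0.04208284  0.00031475  0.27512322]
```

View pics/s6.png

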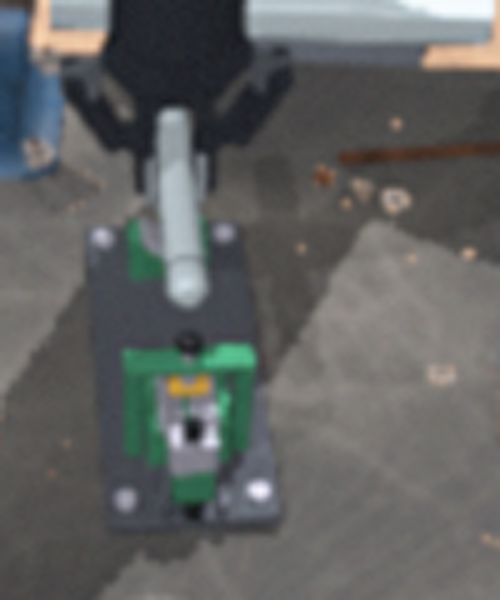

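View pics/t6.png

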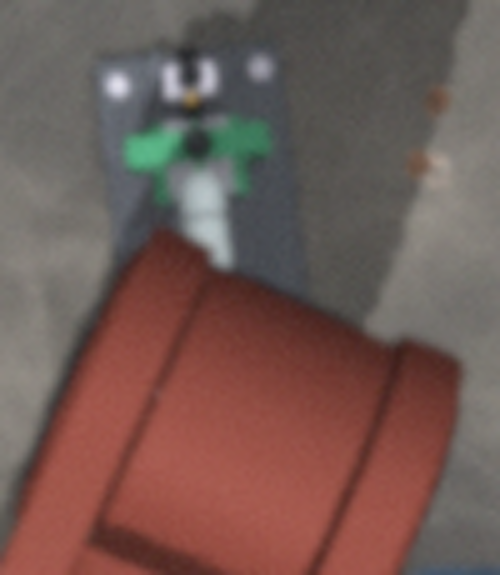

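```bash
python3 -c "
from h import *
def c(n,uv,z,o):
    print(n,[injig(p).round(4) for p in onz(n,np.array(o)+(np.array(uv)+.5)/5-.5,z)])
T=(225,195);S=(250,120)
c('top',[(197,143)],.098,T)
c('side',[(189,343)],.098,S)
print('pin'); c('top',[(192,99)],.05,T)
print('bridge ends');c('top',[(124,153),(272,136)],.089,T);c('side',[(123,360),(257,360)],.085,S)
print('shaft lead left,right edge');c('top',[(181,212),(230,206)],.12,T);c('side',[(167,290),(208,285)],.12,S)
c('side',[(188,298)],.12,S)
print('near rest ends (t1)');o=(155,195);c('top',[(531,430),(628,425)],.046,o)
print('far rest ends (t1)');c('top',[(504,190),(602,182)],.046,o)
"
```

```text
top [array([0.075 , 0.0004, 0.098 ])]
side [array([0.0723, 0.    , 0.098 ])]
pin
top [array([0.1003, 0.0002, 0.05  ])]
bridge ends
top [array([0.0746, 0.0369, 0.089 ]), array([ 0.0747, -0.037 ,  0.089 ])]
side [array([ 0.0707, -0.0365,  0.085 ]), array([0.0758, 0.038 , 0.085 ])]
shaft lead left,right edge
top [array([0.0417, 0.0119, 0.12  ]), array([ 0.0419, -0.0118,  0.12  ])]
side [array([ 0.052 , -0.0108,  0.12  ]), array([0.0497, 0.0121, 0.12  ])]
side [array([0.0588, 0.0002, 0.12  ])]
near rest ends (t1)
top [array([-0.0673,  0.0249,  0.046 ]), array([-0.0705, -0.0247,  0.046 ])]
far rest ends (t1)
top [array([0.0562, 0.0249, 0.046 ]), array([ 0.0546, -0.0256,  0.046 ])]
```

{"api": "arm_command", "payload": {"commands": [{"tx": 0,"ty": 0,"tz": 0.8,"ax": 0,"ay": 0,"az": 0,"fingers": 1},{"tx": 0,"ty": 0,"tz": 1.8,"ax": 0,"ay": 0,"az": 0,"fingers": 1},{"tx": -0.03,"ty": 0,"tz": 3,"ax": 0,"ay": 0,"az": 0,"fingers": 1},{"tx": -0.03,"ty": 0,"tz": 4.2,"ax": 0,"ay": 0,"az": 0,"fingers": 1},{"tx": -0.03,"ty": 0,"tz": 5.2,"ax": 0,"ay": 0,"az": 0,"fingers": 1},{"tx": -0.03,"ty": 0,"tz": 6,"ax": 0,"ay": 0,"az": 0,"fingers": 1},{"tx": -0.03,"ty": 0,"tz": 6.5,"ax": 0,"ay": 0,"az": 0,"fingers": 1},{"tx": -0.03,"ty": 0,"tz": 6.5,"ax": 0,"ay": 0,"az": 0,"fingers": 1},{"tx": -0.03,"ty": 0,"tz": 6.5,"ax": 0,"ay": 0,"az": 0,"fingers": 1}]}}

```text
time_s: 6.05
tool_pos: [0.4509, -0.056, 0.2102]
tcp_rot: [[-0.125, 0.992, -0.002], [0.992, 0.125, 0.0], [0.001, -0.002, -1.0]]
ft_force: [-0.8, -0.4, -1.4]
gripper_width: 0.0205
```

```bash
python3 -c "
from h import *
goal(jpos(-.042,0,.205),90+JA)
s=env.get_state();print(injig(s['tool_pos']),s['wrist_torque'])"
```

```text
t 6.05 txyz cm [-0.064  0.009  0.522] a deg [-0.12 -0.03  0.06] ft [-0.79 -0.4  -1.44] w 20.5
[-0.04207796  0.0006407   0.2102159 ] [-0.03520138 -0.07090218 -0.03837012]
```

{"api": "arm_command", "payload": {"commands": [{"tx": -0.06,"ty": 0,"tz": 0.1,"ax": -0.1,"ay": 0,"az": 0.05,"fingers": 1},{"tx": -0.06,"ty": 0,"tz": 0.2,"ax": -0.1,"ay": 0,"az": 0.05,"fingers": 1},{"tx": -0.06,"ty": 0,"tz": 0.3,"ax": -0.1,"ay": 0,"az": 0.05,"fingers": 1},{"tx": -0.06,"ty": 0,"tz": 0.35,"ax": -0.1,"ay": 0,"az": 0.05,"fingers": 1},{"tx": -0.06,"ty": 0,"tz": 0.35,"ax": -0.1,"ay": 0,"az": 0.05,"fingers": 1}]}}

```text
time_s: 6.47
tool_pos: [0.451, -0.0566, 0.2068]
tcp_rot: [[-0.124, 0.992, -0.0], [0.992, 0.124, 0.0], [0.001, -0.0, -1.0]]
ft_force: [-0.1, -0.4, -3.5]
gripper_width: 0.0202
```

```bash
python3 -c "
from h import *
goal(jpos(-.042,0,.205),90+JA)
s=env.get_state();print(injig(s['tool_pos']),s['wrist_torque'])"
```

```text
t 6.4667 txyz cm [-0.002  0.005  0.177] a deg [-0.01 -0.03  0.  ] ft [-0.09 -0.37 -3.46] w 20.2
[-4.20542029e-02  2.26895125e-05  2.06774689e-01] [-0.03951595  0.00707541 -0.03414684]
```

{"api": "arm_command", "payload": {"commands": [{"tx": 0,"ty": 0,"tz": 0.05,"ax": 0,"ay": 0,"az": 0,"fingers": 1},{"tx": 0,"ty": 0,"tz": 0.1,"ax": 0,"ay": 0,"az": 0,"fingers": 1},{"tx": 0,"ty": 0,"tz": 0.1,"ax": 0,"ay": 0,"az": 0,"fingers": 1},{"tx": 0,"ty": 0,"tz": 0.1,"ax": 0,"ay": 0,"az": 0,"fingers": 1}]}}

```text
time_s: 6.8
tool_pos: [0.451, -0.0566, 0.2058]
tcp_rot: [[-0.124, 0.992, -0.0], [0.992, 0.124, 0.0], [0.0, -0.0, -1.0]]
ft_force: [0.3, -0.2, -2.1]
gripper_width: 0.0203
```

{"api": "arm_command", "payload": {"commands": [{"tx": 0,"ty": 0,"tz": 0.05,"ax": 0,"ay": 0,"az": 0,"fingers": 1},{"tx": 0,"ty": 0,"tz": 0.05,"ax": 0,"ay": 0,"az": 0,"fingers": 1},{"tx": 0,"ty": 0,"tz": 0.05,"ax": 0,"ay": 0,"az": 0,"fingers": 1}]}}

```text
time_s: 7.05
tool_pos: [0.4511, -0.0567, 0.2055]
tcp_rot: [[-0.124, 0.992, 0.0], [0.992, 0.124, -0.0], [-0.0, 0.0, -1.0]]
ft_force: [-0.2, -0.9, -0.4]
gripper_width: 0.0199
```

```bash
python3 -c "
from h import *
goal(jpos(-.042,0,.205),90+JA)
s=env.get_state();print(injig(s['tool_pos']),s['wrist_torque'])"
```

```text
t 7.05 txyz cm [ 0.016 -0.006  0.049] a deg [ 0.  0. -0.] ft [-0.24 -0.89 -0.42] w 19.9
[-4.19374800e-02 -1.59324669e-04  2.05486276e-01] [-0.3128451   0.02602316  0.01818866]
```

{"api": "arm_command", "payload": {"commands": [{"tx": 0,"ty": 0,"tz": 0.03,"ax": 0,"ay": 0,"az": 0,"fingers": 1},{"tx": 0,"ty": 0,"tz": 0.03,"ax": 0,"ay": 0,"az": 0,"fingers": 1},{"tx": 0,"ty": 0,"tz": 0.03,"ax": 0,"ay": 0,"az": 0,"fingers": 1}]}}

```text
time_s: 7.3
tool_pos: [0.4512, -0.0568, 0.2054]
tcp_rot: [[-0.124, 0.992, 0.0], [0.992, 0.124, -0.0], [-0.0, 0.0, -1.0]]
ft_force: [-0.2, -0.7, 0.3]
gripper_width: 0.0201
```

```bash
python3 -c "
from h import *
goal(jpos(-.042,0,.205),90+JA)
s=env.get_state();print(injig(s['tool_pos']),s['wrist_torque'])
crop('side','s7.png',250,120,350,240,5)
crop('top','t7.png',225,195,325,310,5)
goal(jpos(-.042,0,.205),90+JA)"
```

```text
t 7.3 txyz cm [ 0.027 -0.015  0.036] a deg [ 0.02  0.02 -0.  ] ft [-0.21 -0.69  0.33] w 20.1
[-0.04184599 -0.00026656  0.2053582 ] [-0.27110236  0.07990224  0.00156622]
t 7.4 txyz cm [ 0.024 -0.014  0.033] a deg [ 0.02  0.02 -0.  ] ft [ 0.28 -1.3   1.34] w 20.3
```

View pics/s7.png

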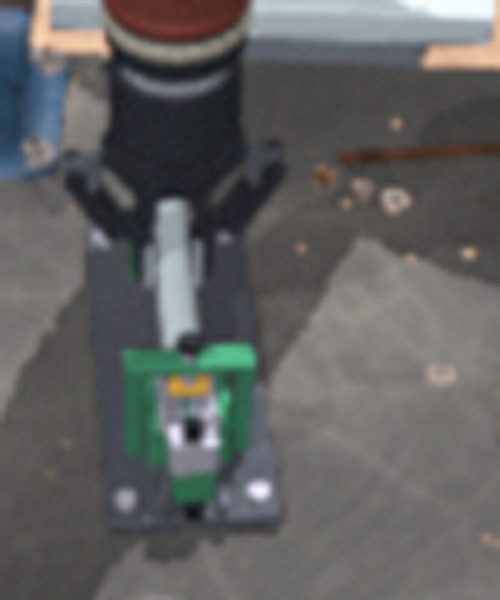

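View pics/t7.png

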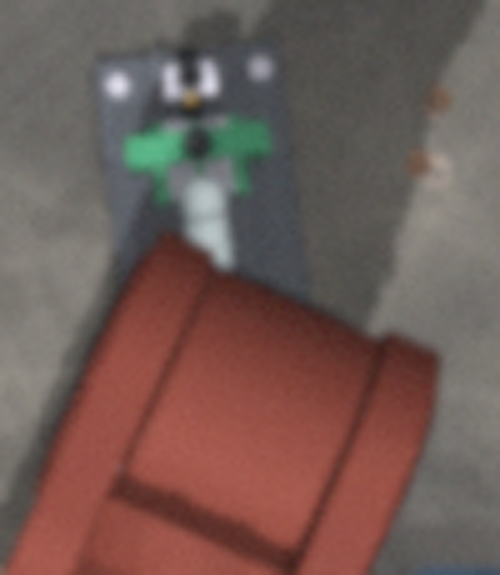

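{"api": "arm_command", "payload": {"commands": [{"tx": -0.03,"ty": 0.1,"tz": 0,"ax": 0,"ay": 0,"az": 0,"fingers": 1},{"tx": -0.03,"ty": 0.25,"tz": 0,"ax": 0,"ay": 0,"az": 0,"fingers": 1},{"tx": -0.03,"ty": 0.4,"tz": 0,"ax": 0,"ay": 0,"az": 0,"fingers": 1},{"tx": -0.03,"ty": 0.55,"tz": 0,"ax": 0,"ay": 0,"az": 0,"fingers": 1},{"tx": -0.03,"ty": 0.7,"tz": 0,"ax": 0,"ay": 0,"az": 0,"fingers": 1},{"tx": -0.03,"ty": 0.85,"tz": 0,"ax": 0,"ay": 0,"az": 0,"fingers": 1}]}}

```text
time_s: 7.9
tool_pos: [0.4598, -0.056, 0.2052]
tcp_rot: [[-0.124, 0.992, 0.0], [0.992, 0.124, -0.0], [-0.0, 0.0, -1.0]]
ft_force: [-0.8, -0.8, -0.7]
gripper_width: 0.0204
```

```bash
cat >> h.py <<'E'
def rep():
    s=env.get_state(); f=s["ft_force"]; print("t",s["time_s"],"jig mm",(injig(s["tool_pos"])*1000).round(2),"F jig",np.round([f[:2]@ju,f[:2]@jv,f[2]],2),"T jig",np.round([s["wrist_torque"][:2]@ju,s["wrist_torque"][:2]@jv,s["wrist_torque"][2]],3))
    goal(jpos(0,0,.205),90+JA)
E
python3 -c "
from h import *
rep()"
```

```text
t 7.9 jig mm [-33.23  -0.47 205.2 ] F jig [-0.87 -0.74 -0.74] T jig [-0.11   0.191  0.067]
t 7.9 txyz cm [0.046 3.323 0.021] a deg [0.01 0.01 0.01] ft [-0.77 -0.84 -0.74] w 20.4
```

{"api": "arm_command", "payload": {"commands": [{"tx": 0,"ty": 0.1,"tz": 0.01,"ax": 0,"ay": 0,"az": 0,"fingers": 1},{"tx": 0,"ty": 0.2,"tz": 0.01,"ax": 0,"ay": 0,"az": 0,"fingers": 1},{"tx": 0,"ty": 0.3,"tz": 0.01,"ax": 0,"ay": 0,"az": 0,"fingers": 1},{"tx": 0,"ty": 0.4,"tz": 0.01,"ax": 0,"ay": 0,"az": 0,"fingers": 1},{"tx": 0,"ty": 0.5,"tz": 0.01,"ax": 0,"ay": 0,"az": 0,"fingers": 1},{"tx": 0,"ty": 0.6,"tz": 0.01,"ax": 0,"ay": 0,"az": 0,"fingers": 1}]}}

```text
time_s: 8.4
tool_pos: [0.4658, -0.0552, 0.2051]
tcp_rot: [[-0.124, 0.992, 0.0], [0.992, 0.124, -0.0], [-0.0, 0.0, -1.0]]
ft_force: [-2.2, -1.0, 1.0]
gripper_width: 0.0202
```

```bash
python3 -c "
from h import *
rep()"
```

```text
t 8.4 jig mm [-27.14  -0.48 205.14] F jig [-2.34 -0.71  1.05] T jig [-0.177  0.299  0.117]
t 8.4 txyz cm [0.047 2.714 0.014] a deg [0.01 0.01 0.  ] ft [-2.23 -0.99  1.05] w 20.2
```

{"api": "arm_command", "payload": {"commands": [{"tx": -0.02,"ty": 0.12,"tz": 0,"ax": 0,"ay": 0,"az": 0,"fingers": 1},{"tx": -0.02,"ty": 0.24,"tz": 0,"ax": 0,"ay": 0,"az": 0,"fingers": 1},{"tx": -0.02,"ty": 0.36,"tz": 0,"ax": 0,"ay": 0,"az": 0,"fingers": 1},{"tx": -0.02,"ty": 0.48,"tz": 0,"ax": 0,"ay": 0,"az": 0,"fingers": 1},{"tx": -0.02,"ty": 0.6,"tz": 0,"ax": 0,"ay": 0,"az": 0,"fingers": 1},{"tx": -0.02,"ty": 0.7,"tz": 0,"ax": 0,"ay": 0,"az": 0,"fingers": 1},{"tx": -0.02,"ty": 0.8,"tz": 0,"ax": 0,"ay": 0,"az": 0,"fingers": 1}]}}

```text
time_s: 8.98
tool_pos: [0.4729, -0.0544, 0.205]
tcp_rot: [[-0.123, 0.992, -0.003], [0.992, 0.123, -0.001], [-0.0, -0.003, -1.0]]
ft_force: [-10.8, -1.3, 6.1]
gripper_width: 0.0203
```

```bash
python3 -c "
from h import *
rep()"
```

```text
t 8.9833 jig mm [-19.97  -0.51 204.98] F jig [-10.9    0.08   6.14] T jig [-0.004  1.902  0.167]
t 8.9833 txyz cm [ 0.052  1.997 -0.008] a deg [-0.19  0.01 -0.01] ft [-10.83  -1.27   6.14] w 20.3
```

{"api": "arm_command", "payload": {"commands": [{"tx": 0,"ty": 0.1,"tz": -0.02,"ax": -0.1,"ay": 0,"az": 0,"fingers": 1},{"tx": 0,"ty": 0.15,"tz": -0.03,"ax": -0.2,"ay": 0,"az": 0,"fingers": 1},{"tx": 0,"ty": 0.2,"tz": -0.03,"ax": -0.2,"ay": 0,"az": 0,"fingers": 1},{"tx": 0,"ty": 0.25,"tz": -0.03,"ax": -0.2,"ay": 0,"az": 0,"fingers": 1},{"tx": 0,"ty": 0.3,"tz": -0.03,"ax": -0.2,"ay": 0,"az": 0,"fingers": 1}]}}

```text
time_s: 9.4
tool_pos: [0.4753, -0.054, 0.205]
tcp_rot: [[-0.123, 0.992, -0.003], [0.992, 0.123, -0.001], [-0.0, -0.003, -1.0]]
ft_force: [-8.3, -1.5, 3.2]
gripper_width: 0.0202
```

```bash
python3 -c "
from h import *
rep()"
```

```text
t 9.4 jig mm [-17.64  -0.46 205.01] F jig [-8.43 -0.45  3.19] T jig [-0.226  1.651  0.153]
t 9.4 txyz cm [ 0.047  1.764 -0.004] a deg [-0.15  0.01 -0.02] ft [-8.31 -1.49  3.19] w 20.2
```

{"api": "arm_command", "payload": {"commands": [{"tx": 0,"ty": 0.1,"tz": -0.03,"ax": -0.2,"ay": 0,"az": 0,"fingers": 1},{"tx": 0,"ty": 0.2,"tz": -0.03,"ax": -0.2,"ay": 0,"az": 0,"fingers": 1},{"tx": 0,"ty": 0.3,"tz": -0.03,"ax": -0.2,"ay": 0,"az": 0,"fingers": 1},{"tx": 0,"ty": 0.4,"tz": -0.03,"ax": -0.2,"ay": 0,"az": 0,"fingers": 1},{"tx": 0,"ty": 0.5,"tz": -0.03,"ax": -0.2,"ay": 0,"az": 0,"fingers": 1},{"tx": 0,"ty": 0.6,"tz": -0.03,"ax": -0.2,"ay": 0,"az": 0,"fingers": 1}]}}

```text
time_s: 9.9
tool_pos: [0.4806, -0.0534, 0.205]
tcp_rot: [[-0.123, 0.992, -0.002], [0.992, 0.123, -0.001], [-0.0, -0.002, -1.0]]
ft_force: [-8.1, -2.3, 3.6]
gripper_width: 0.02
```

```bash
python3 -c "
from h import *
rep()
crop('top','t8.png',225,195,325,310,5)"
```

```text
t 9.9 jig mm [-12.26  -0.44 205.05] F jig [-8.29 -1.3   3.56] T jig [-0.274  1.671  0.151]
t 9.9 txyz cm [0.045 1.226 0.003] a deg [-0.11  0.03 -0.03] ft [-8.07 -2.32  3.56] w 20.0
```

View pics/t8.png

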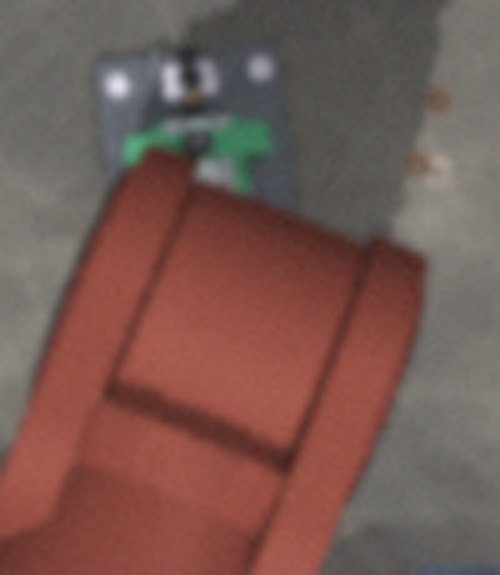

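{"api": "arm_command", "payload": {"commands": [{"tx": 0,"ty": 0.1,"tz": -0.02,"ax": -0.15,"ay": 0,"az": 0,"fingers": 1},{"tx": 0,"ty": 0.2,"tz": -0.02,"ax": -0.15,"ay": 0,"az": 0,"fingers": 1},{"tx": 0,"ty": 0.3,"tz": -0.02,"ax": -0.15,"ay": 0,"az": 0,"fingers": 1},{"tx": 0,"ty": 0.4,"tz": -0.02,"ax": -0.15,"ay": 0,"az": 0,"fingers": 1},{"tx": 0,"ty": 0.5,"tz": -0.02,"ax": -0.15,"ay": 0,"az": 0,"fingers": 1},{"tx": 0,"ty": 0.5,"tz": -0.02,"ax": -0.15,"ay": 0,"az": 0,"fingers": 1}]}}

```text
time_s: 10.45
tool_pos: [0.4853, -0.0527, 0.205]
tcp_rot: [[-0.123, 0.992, -0.001], [0.992, 0.123, -0.001], [-0.0, -0.001, -1.0]]
ft_force: [-6.2, -1.8, 2.8]
gripper_width: 0.0202
```

```bash
python3 -c "
from h import *
rep()"
```

```text
t 10.45 jig mm [ -7.48  -0.39 205.04] F jig [-6.39 -0.97  2.79] T jig [-0.19   1.185  0.175]
t 10.45 txyz cm [0.04  0.748 0.003] a deg [-0.05  0.03 -0.04] ft [-6.22 -1.75  2.79] w 20.2
```

{"api": "arm_command", "payload": {"commands": [{"tx": 0,"ty": 0.08,"tz": -0.01,"ax": -0.1,"ay": 0,"az": 0,"fingers": 1},{"tx": 0,"ty": 0.14,"tz": -0.01,"ax": -0.1,"ay": 0,"az": 0,"fingers": 1},{"tx": 0,"ty": 0.2,"tz": -0.01,"ax": -0.1,"ay": 0,"az": 0,"fingers": 1},{"tx": 0,"ty": 0.25,"tz": -0.01,"ax": -0.1,"ay": 0,"az": 0,"fingers": 1}]}}

```text
time_s: 10.78
tool_pos: [0.4871, -0.0525, 0.205]
tcp_rot: [[-0.123, 0.992, -0.002], [0.992, 0.123, -0.001], [-0.001, -0.002, -1.0]]
ft_force: [-10.0, -3.0, 6.5]
gripper_width: 0.02
```

{"api": "arm_command", "payload": {"commands": [{"tx": 0,"ty": 0.06,"tz": 0,"ax": 0,"ay": 0,"az": 0,"fingers": 1},{"tx": 0,"ty": 0.12,"tz": 0,"ax": 0,"ay": 0,"az": 0,"fingers": 1},{"tx": 0,"ty": 0.17,"tz": 0,"ax": 0,"ay": 0,"az": 0,"fingers": 1},{"tx": 0,"ty": 0.22,"tz": 0,"ax": 0,"ay": 0,"az": 0,"fingers": 1}]}}

```text
time_s: 11.12
tool_pos: [0.4886, -0.0522, 0.205]
tcp_rot: [[-0.122, 0.992, -0.005], [0.992, 0.122, -0.002], [-0.001, -0.005, -1.0]]
ft_force: [-10.2, -3.0, 6.8]
gripper_width: 0.0203
```

```bash
python3 -c "
from h import *
rep()"
```

```text
t 11.1167 jig mm [ -4.21  -0.33 205.  ] F jig [-10.46  -1.76   6.81] T jig [-0.217  2.01   0.222]
t 11.1167 txyz cm [ 0.034  0.421 -0.002] a deg [-0.29  0.06 -0.07] ft [-10.16  -3.04   6.81] w 20.3
```

{"api": "arm_command", "payload": {"commands": [{"tx": -0.01,"ty": 0.06,"tz": -0.03,"ax": -0.25,"ay": 0,"az": 0,"fingers": 1},{"tx": -0.01,"ty": 0.12,"tz": -0.03,"ax": -0.25,"ay": 0,"az": 0,"fingers": 1},{"tx": -0.01,"ty": 0.17,"tz": -0.03,"ax": -0.25,"ay": 0,"az": 0,"fingers": 1},{"tx": -0.01,"ty": 0.2,"tz": -0.03,"ax": -0.25,"ay": 0,"az": 0,"fingers": 1}]}}

```text
time_s: 11.45
tool_pos: [0.4899, -0.0521, 0.205]
tcp_rot: [[-0.122, 0.992, -0.003], [0.992, 0.122, -0.001], [-0.001, -0.004, -1.0]]
ft_force: [-8.4, -1.5, 4.5]
gripper_width: 0.0203
```

```bash
python3 -c "
from h import *
rep()"
```

```text
t 11.45 jig mm [ -2.89  -0.35 205.04] F jig [-8.51 -0.46  4.46] T jig [-0.168  1.714  0.16 ]
t 11.45 txyz cm [0.035 0.289 0.003] a deg [-0.2   0.06 -0.08] ft [-8.39 -1.51  4.46] w 20.3
```

{"api": "arm_command", "payload": {"commands": [{"tx": 0,"ty": 0.06,"tz": -0.04,"ax": -0.25,"ay": 0,"az": 0,"fingers": 1},{"tx": 0,"ty": 0.12,"tz": -0.04,"ax": -0.25,"ay": 0,"az": 0,"fingers": 1},{"tx": 0,"ty": 0.17,"tz": -0.04,"ax": -0.25,"ay": 0,"az": 0,"fingers": 1},{"tx": 0,"ty": 0.2,"tz": -0.04,"ax": -0.25,"ay": 0,"az": 0,"fingers": 1}]}}

```text
time_s: 11.78
tool_pos: [0.4912, -0.0519, 0.2051]
tcp_rot: [[-0.122, 0.993, -0.002], [0.993, 0.122, -0.001], [-0.001, -0.002, -1.0]]
ft_force: [-8.9, -3.8, 4.5]
gripper_width: 0.0204
```

```bash
python3 -c "
from h import *
rep()"
```

```text
t 11.7833 jig mm [ -1.56  -0.28 205.05] F jig [-9.34 -2.63  4.45] T jig [-0.277  1.708  0.205]
t 11.7833 txyz cm [0.029 0.156 0.005] a deg [-0.11  0.07 -0.09] ft [-8.95 -3.76  4.45] w 20.4
```

{"api": "arm_command", "payload": {"commands": [{"tx": -0.03,"ty": 0.06,"tz": -0.03,"ax": -0.2,"ay": 0,"az": -0.05,"fingers": 1},{"tx": -0.03,"ty": 0.12,"tz": -0.03,"ax": -0.2,"ay": 0,"az": -0.05,"fingers": 1},{"tx": -0.03,"ty": 0.16,"tz": -0.03,"ax": -0.2,"ay": 0,"az": -0.05,"fingers": 1},{"tx": -0.03,"ty": 0.18,"tz": -0.03,"ax": -0.2,"ay": 0,"az": -0.05,"fingers": 1}]}}

```text
time_s: 12.12
tool_pos: [0.4921, -0.0519, 0.205]
tcp_rot: [[-0.123, 0.992, -0.002], [0.992, 0.123, -0.001], [-0.001, -0.002, -1.0]]
ft_force: [-10.1, -0.6, 6.0]
gripper_width: 0.0201
```

```bash
python3 -c "
from h import *
rep()"
```

```text
t 12.1167 jig mm [ -0.66  -0.39 205.02] F jig [-10.07   0.69   6.02] T jig [-0.03   2.03   0.132]
t 12.1167 txyz cm [0.039 0.066 0.002] a deg [-0.11  0.05 -0.04] ft [-10.08  -0.56   6.02] w 20.1
```

{"api": "arm_command", "payload": {"commands": [{"tx": 0,"ty": 0.06,"tz": -0.05,"ax": -0.15,"ay": 0,"az": 0,"fingers": 1},{"tx": 0,"ty": 0.12,"tz": -0.05,"ax": -0.15,"ay": 0,"az": 0,"fingers": 1},{"tx": 0,"ty": 0.16,"tz": -0.05,"ax": -0.15,"ay": 0,"az": 0,"fingers": 1},{"tx": 0,"ty": 0.16,"tz": -0.05,"ax": -0.15,"ay": 0,"az": 0,"fingers": 1}]}}

```text
time_s: 12.45
tool_pos: [0.493, -0.0517, 0.2051]
tcp_rot: [[-0.123, 0.992, -0.002], [0.992, 0.123, -0.001], [-0.001, -0.002, -1.0]]
ft_force: [-8.6, -3.3, 2.1]
gripper_width: 0.0202
```

```bash
python3 -c "
from h import *
rep()
crop('top','t9.png',245,190,305,250,10)
crop('side','s9.png',260,165,320,235,8)"
```

```text
t 12.45 jig mm [  0.25  -0.34 205.1 ] F jig [-8.94 -2.22  2.08] T jig [-0.315  1.517  0.192]
t 12.45 txyz cm [ 0.034 -0.025  0.01 ] a deg [-0.13  0.05 -0.06] ft [-8.59 -3.31  2.08] w 20.2
```

View pics/t9.png

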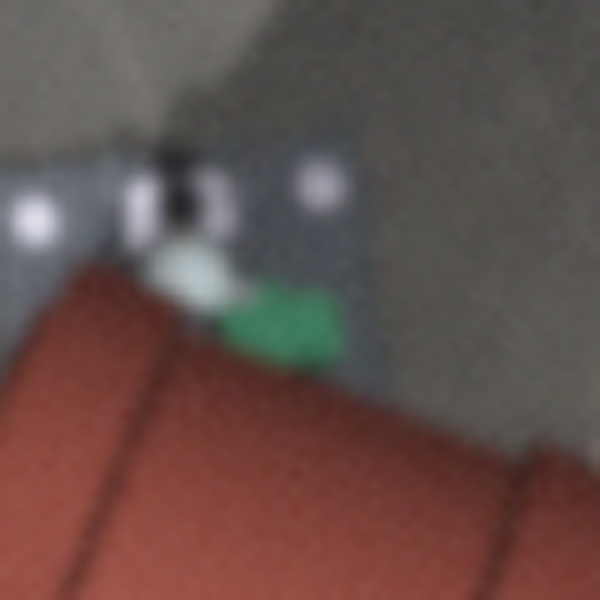

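View pics/s9.png

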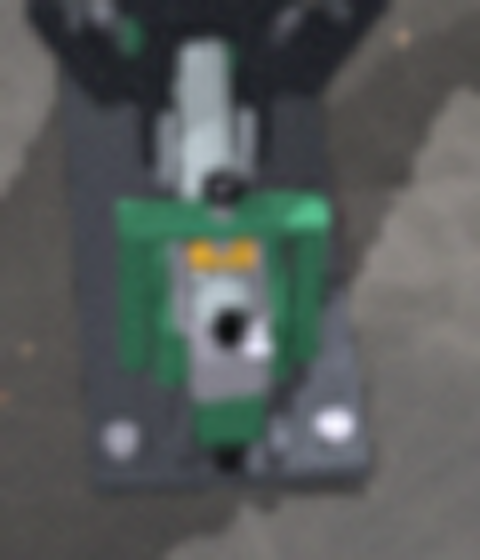

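The top view shows the shaft's end at about (195,245) in the crop, close to the stop. The jaws still hold it between the rests. I'll go on in small steps.

{"api": "arm_command", "payload": {"commands": [{"tx": -0.02,"ty": 0.06,"tz": -0.02,"ax": -0.15,"ay": 0,"az": 0,"fingers": 1},{"tx": -0.02,"ty": 0.11,"tz": -0.02,"ax": -0.15,"ay": 0,"az": 0,"fingers": 1},{"tx": -0.02,"ty": 0.15,"tz": -0.02,"ax": -0.15,"ay": 0,"az": 0,"fingers": 1},{"tx": -0.02,"ty": 0.15,"tz": -0.02,"ax": -0.15,"ay": 0,"az": 0,"fingers": 1}]}}

```text
time_s: 12.88
tool_pos: [0.4936, -0.0517, 0.205]
tcp_rot: [[-0.122, 0.992, -0.003], [0.992, 0.122, -0.001], [-0.001, -0.003, -1.0]]
ft_force: [-8.6, -0.9, 6.0]
gripper_width: 0.0206
```

```bash
python3 -c "
from h import *
rep()"
```

```text
t 12.8833 jig mm [  0.9   -0.38 205.03] F jig [-8.62  0.13  6.01] T jig [-0.05   1.947  0.153]
t 12.8833 txyz cm [ 0.038 -0.091  0.004] a deg [-0.17  0.04 -0.07] ft [-8.57 -0.93  6.01] w 20.6
```

{"api": "arm_command", "payload": {"commands": [{"tx": 0,"ty": 0.06,"tz": -0.04,"ax": -0.15,"ay": 0,"az": 0,"fingers": 1},{"tx": 0,"ty": 0.11,"tz": -0.04,"ax": -0.15,"ay": 0,"az": 0,"fingers": 1},{"tx": 0,"ty": 0.15,"tz": -0.04,"ax": -0.15,"ay": 0,"az": 0,"fingers": 1},{"tx": 0,"ty": 0.15,"tz": -0.04,"ax": -0.15,"ay": 0,"az": 0,"fingers": 1}]}}

```text
time_s: 13.22
tool_pos: [0.4941, -0.0515, 0.205]
tcp_rot: [[-0.122, 0.993, -0.004], [0.993, 0.122, -0.002], [-0.001, -0.005, -1.0]]
ft_force: [-12.0, -3.1, 6.4]
gripper_width: 0.0202
```

```bash
python3 -c "
from h import *
rep()"
```

```text
t 13.2167 jig mm [  1.35  -0.31 205.01] F jig [-12.25  -1.59   6.39] T jig [-0.335  2.322  0.169]
t 13.2167 txyz cm [ 0.031 -0.135  0.002] a deg [-0.26  0.06 -0.09] ft [-11.96  -3.09   6.39] w 20.2
```

{"api": "arm_command", "payload": {"commands": [{"tx": 0,"ty": 0.06,"tz": -0.05,"ax": -0.2,"ay": 0,"az": 0,"fingers": 1},{"tx": 0,"ty": 0.1,"tz": -0.05,"ax": -0.2,"ay": 0,"az": 0,"fingers": 1},{"tx": 0,"ty": 0.12,"tz": -0.05,"ax": -0.2,"ay": 0,"az": 0,"fingers": 1}]}}

```text
time_s: 13.47
tool_pos: [0.4942, -0.0515, 0.2051]
tcp_rot: [[-0.122, 0.993, -0.005], [0.993, 0.122, -0.002], [-0.001, -0.005, -1.0]]
ft_force: [-11.9, -3.7, 6.0]
gripper_width: 0.0201
```

```bash
python3 -c "
from h import *
rep()"
```

```text
t 13.4667 jig mm [  1.47  -0.27 205.07] F jig [-12.26  -2.16   5.98] T jig [-0.391  2.39   0.218]
t 13.4667 txyz cm [ 0.026 -0.147  0.008] a deg [-0.3   0.07 -0.11] ft [-11.9   -3.66   5.98] w 20.1
```

{"api": "arm_command", "payload": {"commands": [{"tx": -0.02,"ty": 0.1,"tz": -0.05,"ax": -0.3,"ay": 0,"az": -0.05,"fingers": 1},{"tx": -0.02,"ty": 0.13,"tz": -0.05,"ax": -0.3,"ay": 0,"az": -0.05,"fingers": 1},{"tx": -0.02,"ty": 0.15,"tz": -0.05,"ax": -0.3,"ay": 0,"az": -0.05,"fingers": 1},{"tx": -0.02,"ty": 0.16,"tz": -0.05,"ax": -0.3,"ay": 0,"az": -0.05,"fingers": 1}]}}

```text
time_s: 13.8
tool_pos: [0.4943, -0.0515, 0.205]
tcp_rot: [[-0.122, 0.992, -0.005], [0.993, 0.122, -0.002], [-0.001, -0.006, -1.0]]
ft_force: [-15.2, -2.7, 8.4]
gripper_width: 0.0202
```

```bash
python3 -c "
from h import *
rep()"
```

```text
t 13.8 jig mm [  1.57  -0.27 205.02] F jig [-15.45  -0.76   8.44] T jig [-0.233  3.155  0.157]
t 13.8 txyz cm [ 0.026 -0.157  0.003] a deg [-0.33  0.07 -0.08] ft [-15.24  -2.66   8.44] w 20.2
```

{"api": "arm_command", "payload": {"commands": [{"tx": -0.02,"ty": 0.17,"tz": -0.09,"ax": -0.5,"ay": 0,"az": -0.05,"fingers": 1},{"tx": -0.02,"ty": 0.18,"tz": -0.1,"ax": -0.6,"ay": 0,"az": -0.05,"fingers": 1},{"tx": -0.02,"ty": 0.19,"tz": -0.1,"ax": -0.6,"ay": 0,"az": -0.05,"fingers": 1}]}}

```text
time_s: 14.05
tool_pos: [0.494, -0.0515, 0.205]
tcp_rot: [[-0.122, 0.992, -0.003], [0.992, 0.122, -0.002], [-0.001, -0.003, -1.0]]
ft_force: [-19.5, -4.7, 7.5]
gripper_width: 0.0205
```

```bash
python3 -c "
from h import *
rep()"
```

```text
t 14.05 jig mm [  1.24  -0.22 205.  ] F jig [-19.96  -2.22   7.49] T jig [-0.483  4.12   0.113]
t 14.05 txyz cm [ 0.022 -0.124  0.   ] a deg [-0.19  0.08 -0.07] ft [-19.53  -4.67   7.49] w 20.5
```

{"api": "arm_command", "payload": {"commands": [{"tx": -0.03,"ty": 0.21,"tz": -0.11,"ax": -0.45,"ay": 0,"az": -0.05,"fingers": 1},{"tx": -0.03,"ty": 0.21,"tz": -0.12,"ax": -0.45,"ay": 0,"az": -0.05,"fingers": 1},{"tx": -0.03,"ty": 0.21,"tz": -0.12,"ax": -0.45,"ay": 0,"az": -0.05,"fingers": 1}]}}

```text
time_s: 14.3
tool_pos: [0.4939, -0.0515, 0.205]
tcp_rot: [[-0.123, 0.992, -0.003], [0.992, 0.123, -0.002], [-0.001, -0.003, -1.0]]
ft_force: [-18.7, -4.1, 5.4]
gripper_width: 0.0201
```

```bash
python3 -c "
from h import *
rep()"
```

```text
t 14.3 jig mm [  1.22  -0.29 205.02] F jig [-19.03  -1.72   5.44] T jig [-0.427  3.638  0.083]
t 14.3 txyz cm [ 0.028 -0.122  0.003] a deg [-0.19  0.07 -0.06] ft [-18.67  -4.06   5.44] w 20.1
```

{"api": "arm_command", "payload": {"commands": [{"tx": -0.02,"ty": 0.21,"tz": -0.12,"ax": -0.45,"ay": 0,"az": -0.05,"fingers": 1},{"tx": -0.02,"ty": 0.21,"tz": -0.12,"ax": -0.45,"ay": 0,"az": -0.05,"fingers": 1},{"tx": -0.02,"ty": 0.21,"tz": -0.12,"ax": -0.45,"ay": 0,"az": -0.05,"fingers": 1},{"tx": -0.02,"ty": 0.21,"tz": -0.12,"ax": -0.45,"ay": 0,"az": -0.05,"fingers": 1}]}}

```text
time_s: 14.63
tool_pos: [0.4939, -0.0515, 0.205]
tcp_rot: [[-0.123, 0.992, -0.003], [0.992, 0.123, -0.002], [-0.001, -0.003, -1.0]]
ft_force: [-18.8, -5.5, 5.2]
gripper_width: 0.0206
```

```bash
python3 -c "
from h import *
rep()"
```

```text
t 14.6333 jig mm [  1.21  -0.27 205.03] F jig [-19.29  -3.12   5.15] T jig [-0.518  3.65   0.141]
t 14.6333 txyz cm [ 0.027 -0.121  0.004] a deg [-0.18  0.07 -0.06] ft [-18.76  -5.48   5.15] w 20.6
```

{"api": "arm_command", "payload": {"commands": [{"tx": -0.02,"ty": 0.16,"tz": -0.1,"ax": -0.35,"ay": 0,"az": -0.05,"fingers": 1},{"tx": -0.02,"ty": 0.12,"tz": -0.08,"ax": -0.25,"ay": 0,"az": -0.05,"fingers": 1},{"tx": -0.02,"ty": 0.08,"tz": -0.06,"ax": -0.15,"ay": 0,"az": -0.05,"fingers": 1},{"tx": -0.02,"ty": 0.08,"tz": -0.06,"ax": -0.15,"ay": 0,"az": -0.05,"fingers": 1}], "force": 30}}

```text
time_s: 14.97
tool_pos: [0.4939, -0.0516, 0.2051]
tcp_rot: [[-0.123, 0.992, -0.004], [0.992, 0.123, -0.001], [-0.001, -0.004, -1.0]]
ft_force: [-6.8, -2.9, 2.4]
gripper_width: 0.0203
```

```bash
python3 -c "
from h import *
rep()"
```

```text
t 14.9667 jig mm [  1.21  -0.34 205.08] F jig [-7.16 -2.07  2.38] T jig [-0.171  1.553  0.046]
t 14.9667 txyz cm [ 0.034 -0.121  0.008] a deg [-0.21  0.05 -0.03] ft [-6.85 -2.94  2.38] w 20.3
```

Force is down and the position hasn't moved. Opening the jaws now with a small forward bias left on.

{"api": "arm_command", "payload": {"commands": [{"tx": -0.01,"ty": 0.05,"tz": -0.05,"ax": -0.1,"ay": 0,"az": 0,"fingers": 2.1},{"tx": -0.01,"ty": 0.04,"tz": -0.05,"ax": -0.1,"ay": 0,"az": 0,"fingers": 2.4},{"tx": -0.01,"ty": 0.02,"tz": -0.05,"ax": -0.1,"ay": 0,"az": 0,"fingers": 3},{"tx": 0,"ty": 0,"tz": 0,"ax": 0,"ay": 0,"az": 0,"fingers": 4},{"tx": 0,"ty": 0,"tz": 0,"ax": 0,"ay": 0,"az": 0,"fingers": 5},{"tx": 0,"ty": 0,"tz": 0,"ax": 0,"ay": 0,"az": 0,"fingers": 5.5},{"tx": 0,"ty": 0,"tz": 0,"ax": 0,"ay": 0,"az": 0,"fingers": 5.5}]}}

```text
time_s: 15.55
tool_pos: [0.494, -0.0516, 0.2051]
tcp_rot: [[-0.123, 0.992, -0.003], [0.992, 0.123, -0.001], [-0.001, -0.003, -1.0]]
ft_force: [0.3, 0.3, 0.5]
gripper_width: 0.055
```

```bash
python3 -c "
from h import *
rep()
crop('side','s10.png',260,140,330,235,6)"
```

```text
t 15.55 jig mm [  1.3   -0.34 205.15] F jig [0.32 0.3  0.53] T jig [-0.022 -0.018 -0.008]
t 15.55 txyz cm [ 0.034 -0.13   0.015] a deg [-0.19  0.05 -0.03] ft [0.28 0.34 0.53] w 55.0
```

View pics/s10.png

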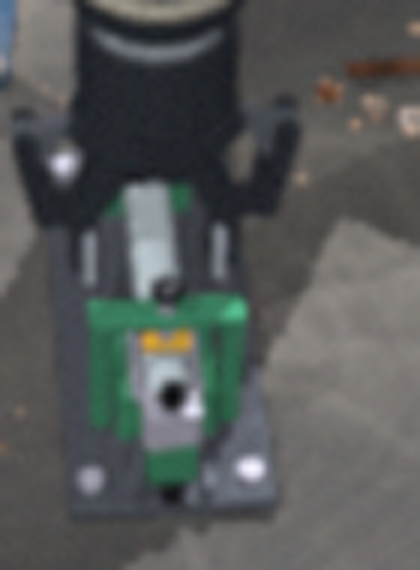

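The jaws are clear on both sides, with pads at (90,255) and (220,250), and the forces are zero. I'll lift straight up and move off to the side for a look.

{"api": "arm_command", "payload": {"commands": [{"tx": 0,"ty": 0,"tz": -0.8,"ax": 0,"ay": 0,"az": 0,"fingers": 5.5},{"tx": 0,"ty": 0,"tz": -2,"ax": 0,"ay": 0,"az": 0,"fingers": 5.5},{"tx": 0,"ty": 0,"tz": -4,"ax": 0,"ay": 0,"az": 0,"fingers": 5.5},{"tx": 0,"ty": 0,"tz": -7,"ax": 0,"ay": 0,"az": 0,"fingers": 5.5},{"tx": 0,"ty": 0,"tz": -10,"ax": 0,"ay": 0,"az": 0,"fingers": 5.5},{"tx": 3,"ty": 0,"tz": -12,"ax": 0,"ay": 0,"az": 0,"fingers": 5.5},{"tx": 6,"ty": 0,"tz": -12,"ax": 0,"ay": 0,"az": 0,"fingers": 5.5},{"tx": 9,"ty": 0,"tz": -12,"ax": 0,"ay": 0,"az": 0,"fingers": 5.5},{"tx": 12,"ty": 0,"tz": -12,"ax": 0,"ay": 0,"az": 0,"fingers": 5.5},{"tx": 15,"ty": 0,"tz": -12,"ax": 0,"ay": 0,"az": 0,"fingers": 5.5},{"tx": 18,"ty": 0,"tz": -12,"ax": 0,"ay": 0,"az": 0,"fingers": 5.5},{"tx": 20,"ty": 0,"tz": -12,"ax": 0,"ay": 0,"az": 0,"fingers": 5.5}]}}

```text
time_s: 16.6
tool_pos: [0.4692, 0.1493, 0.3266]
tcp_rot: [[-0.124, 0.992, -0.002], [0.992, 0.124, -0.001], [-0.001, -0.002, -1.0]]
ft_force: [0.6, -0.3, -0.0]
gripper_width: 0.0551
```

```bash
python3 -c "
from h import *
rep()
a=env.snapshot('top');b=env.snapshot('side')
crop('top','t11.png',225,195,325,310,5,a)
crop('side','s11.png',250,140,350,240,6,b);crop('top','t11f.png',0,0,560,420,1,a)"
```

```text
t 16.6 jig mm [  1.5  202.04 326.56] F jig [ 0.59 -0.39 -0.04] T jig [-0.01   0.015  0.01 ]
t 16.6 txyz cm [-20.197  -0.142  12.169] a deg [-0.1   0.03  0.04] ft [ 0.64 -0.32 -0.04] w 55.1
```

View pics/t11.png

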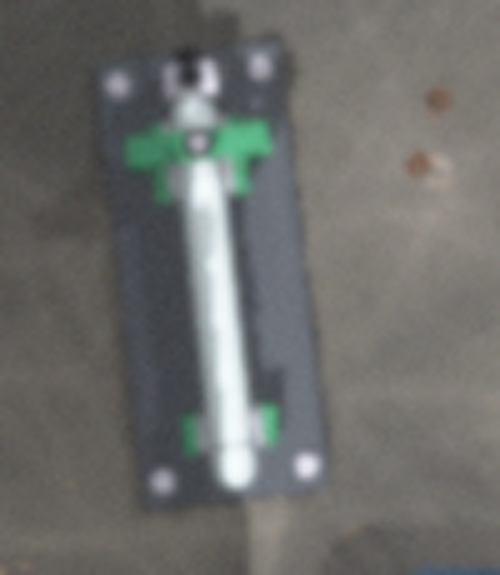

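View pics/s11.png

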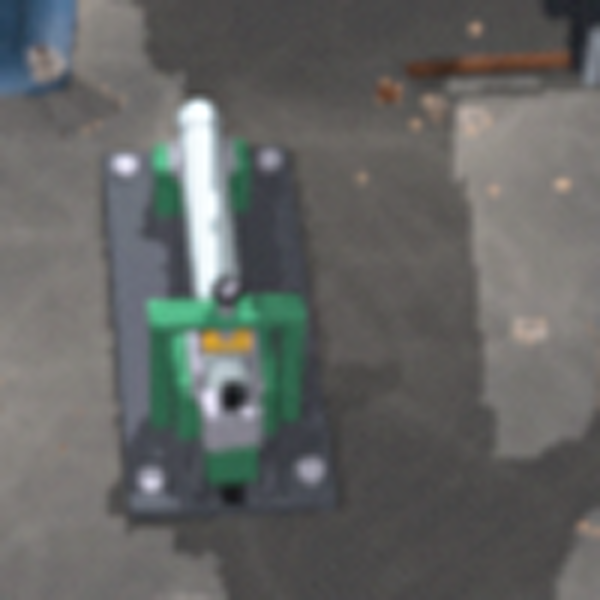

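View pics/t11f.png

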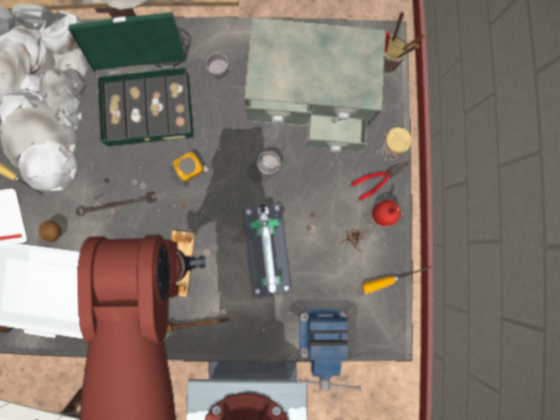

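```bash
python3 -c "
from h import *
def c(n,uv,z,o,s): print(n,[injig(p).round(4) for p in onz(n,np.array(o)+(np.array(uv)+.5)/s-.5,z)])
T=(225,195);S=(250,140)
c('top',[(236,489),(192,96)],.05,T,5)
c('side',[(198,100)],.05,S,6)
print('edges near/far');c('top',[(204,420),(251,414),(187,200),(226,196)],.05,T,5)
print('stop block front edge guess');c('top',[(190,92)],.063,T,5)
"
```

```text
top [array([-0.1001,  0.0004,  0.05  ]), array([0.1018, 0.    , 0.05  ])]
side [array([-0.1064,  0.0007,  0.05  ])]
edges near/far
top [array([-0.0634,  0.0126,  0.05  ]), array([-0.0631, -0.0115,  0.05  ]), array([0.049 , 0.0086, 0.05  ]), array([ 0.0488, -0.0115,  0.05  ])]
stop block front edge guess
top [array([0.103 , 0.0009, 0.063 ])]
```

```bash
python3 -c "
from h import *
a=cv2.imread('pics/t11f.png');b=cv2.imread('pics/top0.png')
A=np.hstack([cv2.resize(x[200:230,250:285],None,fx=11,fy=11,interpolation=cv2.INTER_CUBIC) for x in (b,a)]);cv2.imwrite('pics/cmp.png',A)"
```

```text
(no output)
```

View pics/cmp.png

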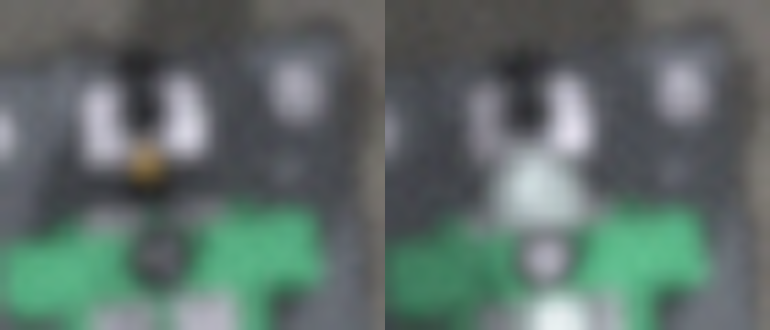

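The brass pin, visible at (147,165) in the left half, is fully covered by the shaft's end in the right half. The shaft is centred in both V's. Handing in.

```bash
python3 -c "
from plant import env
print(env.hand_in())"
```

```text
the job is handed in; nothing more can be done
None
```

The shaft is lying in both V-rests, under the hold-down and against the end stop. I let go of it and handed the job in at about 16.7 s; no verdict came back.

- **Laying and sliding:** I lowered the shaft until the rests took about 1.5 to 3.5 N, then slid it in. Sliding usually took 8 to 9 N, peaking at about 10.5 N.
- **Finding the stop:** It stopped moving with the tool about 1.5 mm past the jig's origin. That puts the stop face about 102 mm along the jig, inside its possible range.
- **Pressing:** I held 19 to 20 N in total for about 0.6 s, so roughly 10 to 11 N on the stop. That figure is the total minus the measured sliding force, not a direct reading.
- **Letting go:** I eased the force to about 7 N before opening the jaws. The tool stayed put within about 0.1 mm and the force fell to zero.
- **Last pictures:** The shaft is centred in both V's, with its end at about 102 mm and the feeler pin fully covered. The oil can, tape measure and bolt tin look unmoved in the final top view.

**Less certain:**
- **Load on the rests:** The tool tipped slightly under load, so the downward reading went to about 8 N for a moment (about 10 N allowing for the shaft's weight). I then corrected it to about 5 N.
- **Tail end position:** The two cameras differed by about 6 mm (–100 from the top, –106 from the side). I put this down to the side view showing the shaft's upper edge.
- **Contact after release:** I could only check this from the pictures.

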